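# Right the fallen lens and hold the rack's shade at its balance point

### The job

One lens in the lane of the lens rack has fallen over: stand it back up on its metal mount, glass end up, in the lane between its two neighbours, and let go of it. Then take the rack's hinged shade by its hand rail, swing it up from its rear stop to the balance point, where the rail is straight above the hinge, and finish while still holding it there in the gripper, so that a colleague can fit the stay. Do not let the shade swing over onto the lenses, and leave the neighbouring lenses and the other things on the table where they are.

Things in the scene. Friction and masses are not known exactly. Their poses are not given: they have to be found in the camera images.
- rack: Fixed aluminium lens rack, 150 (x) x 420 (y) mm. Origin: table level under the lane's middle; y along the lane, z up, x away from the robot to the shade. Lane: flat floor 20 mm above the table, 64 mm wide, 420 mm long, with lips 6 mm high, 6 mm thick along both sides. Two stop posts, 65 mm high, 12 mm thick, stand at x 152, y -75 and 75 mm, under the shade
- lens: The fallen lens: black cylinder, 48 mm diameter, 75 mm long, about 0.16 kg, lying on its side about along the lane, glass end to the rack's +y. Origin: centre of its flat metal mount end (its foot); z runs from mount to glass, so it points up when the lens stands. Its neighbours stand 135 to 155 mm from the rack's middle on both sides
- neighbour_l: Lens standing in the lane on the +y side, black, 56 mm in diameter, 62 mm high, loose. Origin: centre of its foot, z up
- neighbour_r: Lens standing in the lane on the -y side, black with a plain dark metal hood ring, 52 mm in diameter, 70 mm high, loose. Origin: centre of its foot, z up
- shade (a joint): Hinge angle of the shade, rad: 0 = at rest as at the start, leaning back 0.96 rad from upright, away from the robot; grows as it swings up towards the robot; 0.96 = upright, the balance point (weight right over the hinge); beyond, it falls over the lenses (end 1.62). About 0.3 kg, nearly free hinge: let go, it falls when over 0.04 rad off balance
- shade_hinge (a point): Middle of the shade's hinge pin, fixed on the rack at (90, 0, 30) mm in the rack's frame; the pin runs along the rack's y axis
- shade_rail (a point): Middle of the shade's hand rail: round steel bar, 14 mm thick, 200 mm long, parallel to the hinge, 150 mm from it, on a flat arm at each end (92 to 100 mm from the middle). The grey panel, 5 mm thick, ends 95 mm from the hinge: between it and the rail is an open window 48 mm deep for a finger. Rail height: about 116 mm at the start, 180 mm at balance
- duster: White capped bottle, 64 mm in diameter, 190 mm high, bystander on the right. Origin: centre of its foot
- case: Black round lens case, 84 mm in diameter, 150 mm high, bystander on the right. Origin: centre of its foot
- camera: Black camera with a short lens towards the robot, about 75 x 136 x 91 mm, bystander on the left. Origin: under its middle
- lens_cap: Flat black cap, 56 mm in diameter, 10 mm high, bystander lying just beyond the rack's +y end. Origin: centre of its underside
- carton: Brown cardboard carton, 100 x 130 x 70 mm, bystander at the back left. Origin: centre of its underside
Mind the look-alikes: they are no part of the job. Leave any green or pink look-alike of the lens alone.

How it is judged (in metres and radians):
On the way, in this order (a step that is already met when the one before it is completed fails the run):
1. the fallen lens stands upright, mount down, in the lane between its neighbours, let go (angle between lens's own z axis and vertical below 0.12 rad and z of lens in the frame of rack between 0.015 and 0.025 m and x of lens in the frame of rack between -0.02 and 0.02 m and y of lens in the frame of rack between -0.095 and 0.095 m and linear speed of lens below 0.03 m/s and contact force between the fingers and lens below 0.05 N), for 0.3 s.
2. the shade is held by the fingers at its balance point (value of joint shade between 0.88 and 1.04 rad and velocity of joint shade between -0.15 and 0.15 rad/s and contact force between the fingers and shade above 0.3 N), for 0.3 s.
At the end, for the whole second after the job is handed in: Shade within 0.08 rad of balance (0.96 rad), still, fingers pressing on it over 0.3 N, no lens touching it; righted lens within 0.12 rad of upright on the lane floor, within 95 mm of the rack's middle along the lane and 20 mm across it, untouched; neighbours upright (all of step 1 and all of step 2 and contact force between shade and lens below 0.05 N and contact force between shade and neighbour_l below 0.05 N and contact force between shade and neighbour_r below 0.05 N and angle between each of neighbour_l, neighbour_r's own z axis and vertical below 0.12 rad); the arm keeps its last pose, push and grip.
It fails at once if the shade swings over towards the lenses (more than 0.35 rad past balance) (value of joint shade above 1.31 rad).
It fails at once if a neighbouring lens is tipped or moved by more than 25 mm (distance of any of neighbour_l, neighbour_r from where it was at the start of the episode above 0.025 m or not (angle between neighbour_l's own z axis and vertical below 0.12 rad) or not (angle between neighbour_r's own z axis and vertical below 0.12 rad)).
It fails at once if another thing on the table is moved by more than 30 mm or tipped (distance of any of duster, case, camera, lens_cap, carton from where it was at the start of the episode above 0.03 m or angle between any of duster, case, camera, lens_cap, carton's own z axis and vertical above 0.3 rad).
It also fails if it takes over 58 s, if anything falls off the work surface, if the arm or the gripper's body presses on something with over 40 N, if the wrist force passes 120 N, or if a joint passes its speed limit or range.

### The arm

A 7-joint arm with a two-finger parallel gripper is mounted at the origin on the work surface. World frame = base frame: x ahead of the robot, y to its left, z up, the work surface at z = 0. Lengths are in mm, angles in rad, forces in N, time in s.
With the tool pointing down it reaches from about 350 to 900 mm from the base axis. Payload 8.1 kg.
Tool frame: the origin (TCP) lies on the centre line of the jaws, within the pads' length; the fingertips stand 22 mm ahead of it and the grasp point (between the pads) lies 3 mm ahead of it; x points along the fingers, z is the direction in which the jaws open and shut, and the axes are right-handed (so a half turn about x gives the same grasp; the last joint's range is limited). The gripper opens to 92 mm and grips with 3 to 60 N. Pads are 19 mm wide; open, the fingers measure 130 mm over their backs; the gripper's body (75 mm by 190 mm) begins 47 mm behind the grasp point.
Start: joints at [1.186, 0.434, 0.025, 1.573, -0.012, 1.134, -0.075], TCP at [173.779, -600.368, 248.742] pointing down, gripper open.
Joint ranges: [-2.62, 2.62], [-0.44, 2.09], [-1.27, 1.32], [0.08, 2.57], [-1.32, 4.46], [0.12, 2], [-2.74, 2.74]. Speed limits (rad/s): [2.22, 2.22, 3.01, 3.01, 3.14, 3.14, 3.14].

### API

Orientations are given as a unit quaternion [x, y, z, w].
In Python, from bench import ctrl, read_camera, ticket, regions_of gives the robot as it stands. The module is installed in compiled form; this text tells all that it offers.
- The arm moves only by the tool apply_moves, never from a script. Its argument "motion" is a list of rows, each an object with "fingers": the opening, from -1 (shut) to 1 (fully open); "dp": the shift along the tool's x, y, z in m, a list of three; "twist": the turn, a rotation vector about the tool's x, y, z in degrees, a list of three. A call has 1 to 10 rows; each row shifts and turns the commanded pose from where the row before left it, along the tool's axes as they then stand; what a row does not reach is not made up. A row lasts 1/12 s, in which the tool goes at most 41.7 mm and 7.16 degrees, less where a joint would pass 70% of its speed; a pose out of reach is approached as far as the arm can. A call with a gripper value outside its range is refused whole. The fingers move at their own pace and stop on an object; "force" is the grip in N (left out, the last holds). Time passes only in rows, so rows that do not move let the fingers close. It gives the time, the measured TCP pose, the force and the opening at its end, in the units of the state.
- ctrl.sense(): the state, without advancing time (a new reading comes with each control period).
- read_camera(name): name is "scene" or "top"; returns a dict with "color" (480x640x3 uint8, blue, green, red), "range_z" (480x640 float32, mm along the optical axis (not along the pixel's ray), 0 where there is no reading), "intrinsics" (3x3 intrinsics, pixels), "rvec" (rotation vector, rad) and "tvec" (3), from world to camera coordinates, as OpenCV has them. Camera axes: x right, y down, z forward; pixel columns grow to the right and rows downward; lengths in mm; the calibration is good to about 2 mm. A picture is of the moment at which its call begins.
- ticket.close_job(): hands the job in, once; it reports no verdict.
Trained networks look in the newest picture that a camera, given by its name, has taken for a name from the list of things; names that differ only in an ending like _2 or _b are one class to them, and where a whole thing is asked for, a point or a joint stands for the part that bears it (a point fixed in the world has none). Each returns a list of dicts, best first, with "confidence" (0 to 1); they miss things now and then, are a little off and sometimes report something else, mostly with a low value. They report only what shows in the picture. A call takes as long as a camera call. They do not tell look-alikes from the thing itself.
- regions_of(camera, label): "pixels" (480x640 bool, what is visible of it) and "location" ([column, row] in pixels, amid what is visible of it).
The state is a dict: "clock": time; "joint_positions": joint angles; "qvel": joint speeds; "joint_torque": joint torques, N m; "tool_pos": TCP position; "tcp_rot": TCP orientation; "force": force on the tool from outside, world axes, zero at the start; "ft_torque": the same for the moment, N m; "width": finger opening in mm.
Only numpy, scipy, OpenCV 4.12 (cv2) and the standard library are available. Lean on these libraries where they do the work, as an engineer would, in place of code of your own. Each camera call takes 0.05 s, during which the arm holds its last target. There are 200 camera calls.

## Working session

There is one attempt and no reset: what is moved stays moved. The work goes in short steps, Python scripts to look and compute and a tool call to move; the robot and the scene stay as the last step left them, time stands still between calls to the robot, and variables do not carry over. Pictures are saved under pics/ and viewed, about 8 in all and at most 12, crops included, and the job is handed in when it is done.

Besides the shell and the picture viewer there is one more tool, called after "Request:" by a JSON object that holds its "api" and its "payload". apply_moves: Moves the arm, as the interface text tells. Its arguments: {"type":"object","properties":{"motion":{"type":"array","items":{"type":"object","properties":{"fingers":{"type":"number"},"dp":{"type":"array","items":{"type":"number"}},"twist":{"type":"array","items":{"type":"number"}}}}},"force":{"type":"number"}},"required":["motion"]}

```bash
mkdir -p pics
cat > h.py <<'E'
import numpy as np, cv2
from bench import ctrl, read_camera, ticket, regions_of
from scipy.spatial.transform import Rotation as R
def cam(n):
    c=read_camera(n); c['Rm']=cv2.Rodrigues(np.array(c['rvec'],float))[0]; c['t']=np.array(c['tvec'],float).ravel(); return c
def cloud(c):
    z=c['range_z'].astype(float); K=np.array(c['intrinsics']); v,u=np.mgrid[:480,:640]
    p=np.stack([(u-K[0,2])/K[0,0]*z,(v-K[1,2])/K[1,1]*z,z],-1)
    w=(p-c['t'])@c['Rm']; w[z<=0]=np.nan; return w
def proj(c,P):
    K=np.array(c['intrinsics'],float); return cv2.projectPoints(np.array(P,float).reshape(-1,1,3),np.array(c['rvec'],float),c['t'],K,None)[0].reshape(-1,2)
E
python3 - <<'E'
from h import *
s=ctrl.sense(); print(s['tool_pos'],s['tcp_rot'],s['clock'],s['width'],R.from_quat(s['tcp_rot']).as_matrix().round(3))
for n in ['scene','top']:
    c=cam(n); cv2.imwrite(f'pics/{n}0.png',c['color']); w=cloud(c)
    print(n,'cam pos',-c['Rm'].T@c['t'])
    for l in ['rack','lens','neighbour_l','neighbour_r','shade','shade_rail','lens_cap','duster','case','camera','carton']:
        for r in regions_of(n,l)[:4]:
            q=w[r['pixels']]; q=q[~np.isnan(q[:,0])]
            print(l,round(r['confidence'],2),np.round(r['location']),r['pixels'].sum(),np.percentile(q,[3,50,97],axis=0).round().tolist() if len(q) else None)
E
```

```text
[ 173.6198641  -599.89569884  247.91751107] [ 0.42515209  0.5657356  -0.42454262  0.56475879] 0.0 91.70869409749706 [[-0.001  0.961  0.278]
 [ 0.002  0.278 -0.961]
 [-1.    -0.    -0.002]]
scene cam pos [1352.70891311  517.45076108  934.77713416]
rack 0.8 [332. 276.] 6938 [[397.0, -105.0, 5.0], [498.0, 112.0, 22.0], [644.0, 291.0, 122.0]]
lens 0.81 [352. 253.] 621 [[418.0, 81.0, 27.0], [445.0, 124.0, 59.0], [461.0, 157.0, 70.0]]
lens 0.61 [273. 331.] 799 [[697.0, 35.0, 10.0], [745.0, 65.0, 42.0], [772.0, 89.0, 51.0]]
lens 0.55 [411. 232.] 548 [[246.0, 192.0, 9.0], [292.0, 227.0, 40.0], [316.0, 255.0, 51.0]]
neighbour_l 0.9 [392. 267.] 681 [[424.0, 216.0, 25.0], [461.0, 242.0, 72.0], [472.0, 265.0, 85.0]]
neighbour_l 0.8 [299. 230.] 597 [[394.0, -65.0, 23.0], [430.0, -36.0, 74.0], [442.0, -18.0, 94.0]]
neighbour_r 0.9 [392. 267.] 681 [[424.0, 216.0, 25.0], [461.0, 242.0, 72.0], [472.0, 265.0, 85.0]]
neighbour_r 0.8 [299. 230.] 597 [[394.0, -65.0, 23.0], [430.0, -36.0, 74.0], [442.0, -18.0, 94.0]]
shade 0.58 [312. 274.] 1528 [[516.0, -18.0, 33.0], [587.0, 83.0, 83.0], [651.0, 177.0, 12
[... 2086 characters left out ...]
], [445.0, 364.0, 15.0]]
duster 0.76 [526. 248.] 1347 [[406.0, -470.0, 5.0], [433.0, -441.0, 122.0], [463.0, -425.0, 192.0]]
case 0.7 [493. 161.] 2100 [[596.0, -425.0, 3.0], [627.0, -372.0, 147.0], [674.0, -345.0, 153.0]]
case 0.43 [291. 198.] 4001 [[513.0, -18.0, 31.0], [564.0, 81.0, 67.0], [643.0, 176.0, 124.0]]
camera 0.82 [117. 232.] 1793 [[432.0, 422.0, 18.0], [474.0, 475.0, 79.0], [505.0, 546.0, 93.0]]
carton 0.77 [169. 156.] 3002 [[621.0, 313.0, 3.0], [667.0, 373.0, 70.0], [723.0, 440.0, 74.0]]
carton 0.44 [294. 229.] 12629 [[380.0, -105.0, 16.0], [490.0, 77.0, 23.0], [635.0, 284.0, 121.0]]
carton 0.24 [291. 198.] 4001 [[513.0, -17.0, 24.0], [563.0, 81.0, 66.0], [643.0, 175.0, 124.0]]
```

Run:
```python
from h import *
t=cv2.imread('pics/top0.png')[100:360,150:420]; s=cv2.imread('pics/scene0.png')[190:370,230:470]
t=cv2.resize(t,None,fx=2.2,fy=2.2,interpolation=2); cv2.imwrite('pics/topc.png',t)
cv2.imwrite('pics/scc.png',cv2.resize(s,None,fx=3,fy=3,interpolation=2))
c=cam('top'); w=cloud(c)
# rack floor & lips: heights, fit rack yaw
m=(w[...,2]>15)&(w[...,2]<31)&(w[...,0]>350)&(w[...,0]<520)&(w[...,1]>-180)&(w[...,1]<330)
q=w[m][:,:2].astype(np.float32); print('rack rect',cv2.minAreaRect(q), cv2.boxPoints(cv2.minAreaRect(q)))
for y in range(-110,310,40):
    k=m&(abs(w[...,1]-y)<8); print(y,np.percentile(w[k][:,0],[1,99]).round() if k.sum()>5 else None)
# lens
r=[r for r in regions_of('top','lens') if abs(r['location'][0]-275)<8 and abs(r['location'][1]-255)<8]
if r:
    q=w[r[0]['pixels']]; q=q[q[:,2]>55]; print(q.shape,cv2.minAreaRect(q[:,:2].astype(np.float32)), np.percentile(q[:,2],[50,90]))
    print(np.c_[q[:,1],q[:,2]][q[:,2]>62][::25].round())
for nm,b in (('r',(-80,0)),('l',(200,275))):
    k=(w[...,2]>70)&(w[...,0]>370)&(w[...,0]<490)&(w[...,1]>b[0])&(w[...,1]<b[1]); q=w[k]; print(nm,cv2.minEnclosingCircle(q[:,:2].astype(np.float32)),q[:,2].max())
k=(w[...,2]>105)&(w[...,0]>590)&(w[...,0]<680)&(w[...,1]>-40)&(w[...,1]<200); q=w[k]; print('rail',cv2.minAreaRect(q[:,:2].astype(np.float32)),q.mean(0),np.percentile(q[:,2],95))
print(np.polyfit(q[:,1],q[:,0],1))
```

```text
rack rect ((456.669921875, 101.47584533691406), (443.4797058105469, 150.30224609375), 84.93754577636719) [[ 362.24527 -112.76758]
 [ 511.9612  -126.03049]
 [ 551.0946   315.71927]
 [ 401.37863  328.98218]]
-110 [365. 511.]
-70 [368. 514.]
-30 [370. 519.]
10 [375. 517.]
50 [378. 519.]
90 [383. 513.]
130 [386. 517.]
170 [391. 519.]
210 [393. 518.]
250 [396. 520.]
290 [401. 518.]
(587, 3) ((431.16485595703125, 118.87107849121094), (75.35133361816406, 44.94495391845703), 77.89790344238281) [66.04542909 70.09465708]
[[146.  64.]
 [120.  65.]
 [143.  67.]
 [143.  69.]
 [150.  67.]
 [ 88.  63.]
 [106.  69.]
 [120.  68.]
 [138.  70.]
 [ 81.  63.]
 [101.  69.]
 [120.  65.]
 [138.  67.]
 [157.  65.]
 [ 96.  69.]
 [110.  65.]
 [115.  67.]
 [101.  65.]
 [ 97.  63.]]
r ((413.9291687011719, -43.44803237915039), 26.596450805664062) 95.93222094538326
l ((441.80938720703125, 237.95101928710938), 28.464765548706055) 88.66152266924084
rail ((628.9296264648438, 73.37950134277344), (198.82984924316406, 33.041290283203125), 84.99319458007812) [635.57025761  73.33762651 120.7459147 ] 125.67868218891047
[9.12541701e-02 6.28877893e+02]
```

View pics/topc.png

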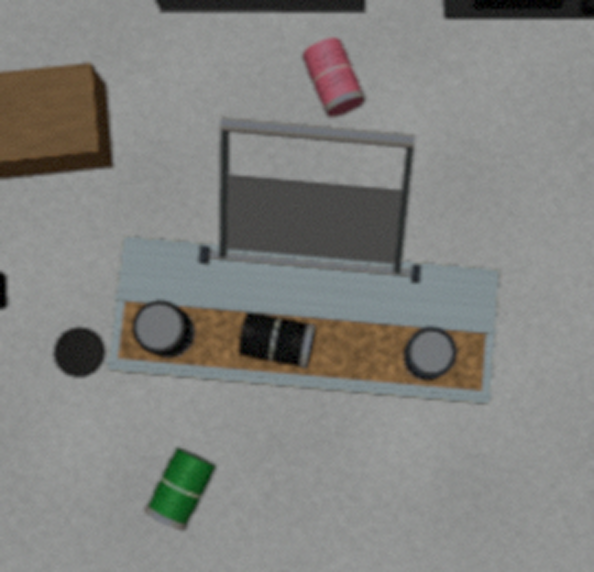

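View pics/scc.png

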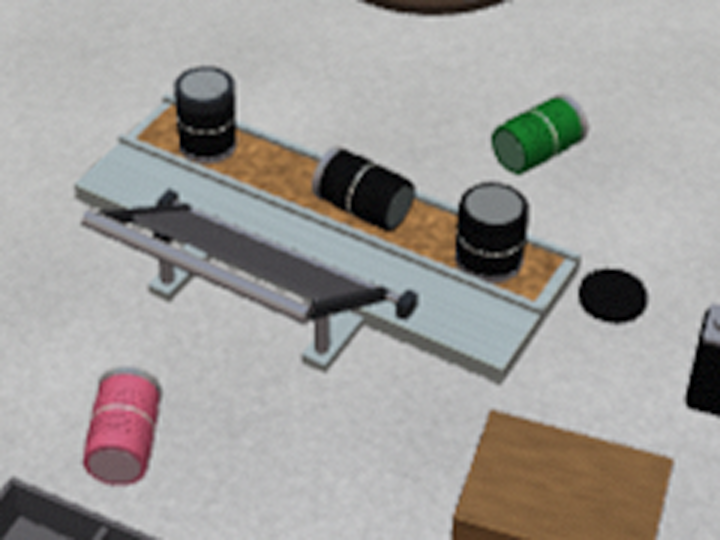

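Request:
{"api": "apply_moves", "payload": {"motion": [{"dp": [0, 0.0258, -0.0272], "fingers": 1}, {"dp": [0, 0.0258, -0.0272], "fingers": 1}, {"dp": [0, 0.0258, -0.0272], "fingers": 1}, {"dp": [0, 0.0258, -0.0272], "fingers": 1}, {"dp": [0, 0.0258, -0.0272], "fingers": 1}, {"dp": [0, 0.0258, -0.0272], "fingers": 1}, {"dp": [0, 0.0258, -0.0272], "fingers": 1}, {"dp": [0, 0.0258, -0.0272], "fingers": 1}, {"dp": [0, 0.0258, -0.0272], "fingers": 1}, {"dp": [0, 0.0258, -0.0272], "fingers": 1}]}}

```text
invalid input at $.motion[0]: expected keys fingers, dp, twist
```

Run:
```python
from h import *
for n in ['top','scene']:
    c=cam(n); w=cloud(c)
    # rack near-edge, far edge of deck, at floor heights
    m=(w[...,2]>14)&(w[...,2]<31)&(w[...,0]>350)&(w[...,0]<545)&(w[...,1]>-130)&(w[...,1]<330)
    P=[];F=[]
    for y in range(-90,280,10):
        k=m&(abs(w[...,1]-y)<5)
        if k.sum()>5: P.append((y,w[k][:,0].min())); F.append((y,w[k][:,0].max()))
    P=np.array(P);p=np.polyfit(P[:,0],P[:,1],1); print(n,'near edge slope/at y=97',p,np.polyval(p,97), 'res',(P[:,1]-np.polyval(p,P[:,0])).std())
    ey=m&(w[...,0]>390)&(w[...,0]<500); print(' y ends',np.percentile(w[ey][:,1],[.3,99.7]))
    for r in regions_of(n,'lens'):
        q=w[r['pixels']]; q=q[~np.isnan(q[:,0])]
        if abs(np.median(q[:,0])-440)<30 and abs(np.median(q[:,1])-120)<30:
            q=q[(q[:,2]>48)]
            # fit cylinder r=24 axis horizontal: params y-line x=a+b*(y-119), z0=44
            from scipy.optimize import least_squares
            f=lambda v:(np.hypot((q[:,0]-v[0]-v[1]*(q[:,1]-119))/np.hypot(1,v[1]),q[:,2]-v[2])-24)
            s=least_squares(f,[431,.15,44],loss='soft_l1',f_scale=2); print(' cyl',s.x,np.abs(s.fun).mean())
            u=np.array([s.x[1],1])/np.hypot(1,s.x[1]); a=(q[:,:2]-[s.x[0],119])@u; print(' axial extent',np.percentile(a,[1,99]))
```

```text
top near edge slope/at y=97 [9.24293774e-02 3.73311327e+02] 382.2769770881224 res 0.6303211708868575
 y ends [-119.82898387  301.94318004]
 cyl [4.31391408e+02 2.04934742e-01 4.49304963e+01] 1.3707298078470571
 axial extent [-37.62686403  35.97604559]
scene near edge slope/at y=97 [1.12952642e-01 4.04758971e+02] 415.7153773877773 res 26.367407368445022
 y ends [-120.89110557  302.27607026]
 cyl [4.32227499e+02 1.96028925e-01 4.45348973e+01] 2.334283684840908
 axial extent [-37.52215357  38.05825363]
```

Request:
{"api": "apply_moves", "payload": {"motion": [{"dp": [0, 0.0258, -0.0272], "twist": [0, 0, 0], "fingers": 1}, {"dp": [0, 0.0258, -0.0272], "twist": [0, 0, 0], "fingers": 1}, {"dp": [0, 0.0258, -0.0272], "twist": [0, 0, 0], "fingers": 1}, {"dp": [0, 0.0258, -0.0272], "twist": [0, 0, 0], "fingers": 1}, {"dp": [0, 0.0258, -0.0272], "twist": [0, 0, 0], "fingers": 1}, {"dp": [0, 0.0258, -0.0272], "twist": [0, 0, 0], "fingers": 1}, {"dp": [0, 0.0258, -0.0272], "twist": [0, 0, 0], "fingers": 1}, {"dp": [0, 0.0258, -0.0272], "twist": [0, 0, 0], "fingers": 1}, {"dp": [0, 0.0258, -0.0272], "twist": [0, 0, 0], "fingers": 1}, {"dp": [0, 0.0258, -0.0272], "twist": [0, 0, 0], "fingers": 1}]}}

```text
clock: 2.33
tool_pos: [346.5, -265.7, 249.1]
tcp_rot: [0.425, 0.565, -0.425, 0.566]
force: [0.7, -0.3, -0.1]
width: 92.2
```

Request:
{"api": "apply_moves", "payload": {"motion": [{"dp": [0, 0.0258, -0.0272], "twist": [0, 0, 0], "fingers": 1}, {"dp": [0, 0.0258, -0.0272], "twist": [0, 0, 0], "fingers": 1}, {"dp": [0, 0.0172, -0.0365], "twist": [0, 0, 0], "fingers": 1}, {"dp": [0, 0.0172, -0.0365], "twist": [0, 0, 0], "fingers": 1}, {"dp": [0, 0.0172, -0.0365], "twist": [0, 0, 0], "fingers": 1}, {"dp": [0, 0.0172, -0.0365], "twist": [0, 0, 0], "fingers": 1}, {"dp": [0, 0.0172, -0.0365], "twist": [0, 0, 0], "fingers": 1}, {"dp": [0, 0.0172, -0.0365], "twist": [0, 0, 0], "fingers": 1}, {"dp": [0, 0.0172, -0.0365], "twist": [0, 0, 0], "fingers": 1}, {"dp": [0, 0.0172, -0.0365], "twist": [0, 0, 0], "fingers": 1}]}}

```text
clock: 3.17
tool_pos: [431.4, 119.9, 249.1]
tcp_rot: [0.425, 0.565, -0.425, 0.565]
force: [1.2, -1.0, 0.1]
width: 91.7
```

Request:
{"api": "apply_moves", "payload": {"motion": [{"dp": [0, 0, 0], "twist": [-6.26, 0, 0], "fingers": 1}, {"dp": [0, 0, 0], "twist": [-6.26, 0, 0], "fingers": 1}, {"dp": [0, 0, 0], "twist": [-6.26, 0, 0], "fingers": 1}, {"dp": [0, 0, 0], "twist": [-6.26, 0, 0], "fingers": 1}, {"dp": [0, 0, 0], "twist": [-6.26, 0, 0], "fingers": 1}, {"dp": [0, 0, 0], "twist": [-6.26, 0, 0], "fingers": 1}, {"dp": [0, 0, 0], "twist": [-6.26, 0, 0], "fingers": 1}, {"dp": [0, 0, 0], "twist": [-6.26, 0, 0], "fingers": 1}, {"dp": [0, 0, 0], "twist": [-6.26, 0, 0], "fingers": 1}, {"dp": [0, 0, 0], "twist": [-6.26, 0, 0], "fingers": 1}]}}

```text
clock: 4.0
tool_pos: [431.5, 117.9, 248.8]
tcp_rot: [0.067, 0.704, -0.068, 0.704]
force: [-0.2, 0.3, -0.0]
width: 91.6
```

Request:
{"api": "apply_moves", "payload": {"motion": [{"dp": [0, 0, 0], "twist": [0, 0, -7], "fingers": 1}, {"dp": [0, 0, 0], "twist": [0, 0, -7], "fingers": 1}, {"dp": [0, 0, 0], "twist": [0, 0, -7], "fingers": 1}, {"dp": [0, 0, 0], "twist": [0, 0, -7], "fingers": 1}, {"dp": [0, 0, 0], "twist": [0, 0, -7], "fingers": 1}, {"dp": [0, 0, 0], "twist": [0, 0, 0], "fingers": 1}]}}

```text
clock: 4.5
tool_pos: [430.8, 121.2, 246.4]
tcp_rot: [-0.15, 0.693, -0.277, 0.649]
force: [-1.1, 0.7, -1.2]
width: 91.6
```

```bash
cat > go.py <<'E'
import sys
from h import *
def tool(T,s=None):
    s=s or ctrl.sense(); M=R.from_quat(s['tcp_rot']); print('pos',np.round(s['tool_pos'],1),'rot\n',M.as_matrix().round(3),'j',np.round(s['joint_positions'],2),'F',np.round(s['force'],1))
    print('tool dp mm',(M.inv().apply(np.array(T)-s['tool_pos'])).round(1))
if __name__=='__main__': tool(eval(sys.argv[1]))
E
python3 - <<'E'
from go import *
s=ctrl.sense(); M=R.from_quat(s['tcp_rot']).as_matrix()
C=np.array([431.7,119,44.5])+3*np.array([.197,.98,0])   # contact point on axis, 3mm to glass
T=C-M[:,0]*10
print(T); tool(T,s)
E
```

```text
[433.42000569 127.61759039  52.65415928]
pos [430.8 121.2 246.4] rot
 [[-0.113  0.152  0.982]
 [-0.568  0.801 -0.189]
 [-0.815 -0.579 -0.004]] j [-0.25  0.48 -0.62  1.76  0.54  1.58 -1.24] F [-1.1  0.7 -1.2]
tool dp mm [154.1 117.7   2.2]
```

Request:
{"api": "apply_moves", "payload": {"motion": [{"dp": [0.019, 0.0147, 0.0003], "twist": [0, 0, 0], "fingers": 1}, {"dp": [0.019, 0.0147, 0.0003], "twist": [0, 0, 0], "fingers": 1}, {"dp": [0.019, 0.0147, 0.0003], "twist": [0, 0, 0], "fingers": 1}, {"dp": [0.019, 0.0147, 0.0003], "twist": [0, 0, 0], "fingers": 1}, {"dp": [0.019, 0.0147, 0.0003], "twist": [0, 0, 0], "fingers": 1}, {"dp": [0.019, 0.0147, 0.0003], "twist": [0, 0, 0], "fingers": 1}, {"dp": [0.019, 0.0147, 0.0003], "twist": [0, 0, 0], "fingers": 1}, {"dp": [0.019, 0.0147, 0.0003], "twist": [0, 0, 0], "fingers": 1}, {"dp": [0, 0, 0], "twist": [0, 0, 0], "fingers": 1}, {"dp": [0, 0, 0], "twist": [0, 0, 0], "fingers": 1}]}}

```text
clock: 5.33
tool_pos: [435.4, 125.7, 56.9]
tcp_rot: [-0.145, 0.693, -0.278, 0.65]
force: [-0.4, 0.7, 0.2]
width: 91.8
```

Run:
```python
from go import *
tool([433.4,128,54])
a=cam('scene')['color'][170:330,250:490]; b=cam('top')['color'][200:320,180:370]
cv2.imwrite('pics/g1.png',np.vstack([cv2.resize(a,(480,320),interpolation=2),cv2.resize(b,(480,303),interpolation=2)])[:600])
```

```text
pos [435.4 125.7  56.9] rot
 [[-0.114  0.16   0.981]
 [-0.562  0.804 -0.196]
 [-0.819 -0.573 -0.002]] j [-0.31  0.75 -0.55  1.88  0.69  1.28 -1.47] F [-0.4  0.7  0.2]
tool dp mm [ 1.3  3.2 -2.4]
```

View pics/g1.png

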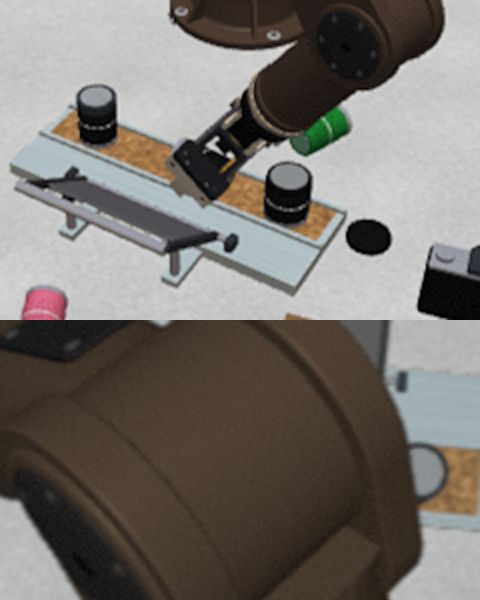

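Request:
{"api": "apply_moves", "payload": {"force": 20, "motion": [{"dp": [0.001, 0.003, -0.0024], "twist": [0, 0, 0], "fingers": 1}, {"dp": [0, 0, 0], "twist": [0, 0, 0], "fingers": -1}, {"dp": [0, 0, 0], "twist": [0, 0, 0], "fingers": -1}, {"dp": [0, 0, 0], "twist": [0, 0, 0], "fingers": -1}, {"dp": [0, 0, 0], "twist": [0, 0, 0], "fingers": -1}, {"dp": [0, 0, 0], "twist": [0, 0, 0], "fingers": -1}, {"dp": [0, 0, 0], "twist": [0, 0, 0], "fingers": -1}, {"dp": [0, 0, 0], "twist": [0, 0, 0], "fingers": -1}, {"dp": [0, 0, 0], "twist": [0, 0, 0], "fingers": -1}, {"dp": [0, 0, 0], "twist": [0, 0, 0], "fingers": -1}]}}

```text
clock: 6.27
tool_pos: [433.6, 128.7, 54.2]
tcp_rot: [-0.145, 0.692, -0.278, 0.65]
force: [-0.3, 0.5, 0.2]
width: 47.8
```

Request:
{"api": "apply_moves", "payload": {"motion": [{"dp": [-0.0131, -0.0092, 0], "twist": [0, 0, 0], "fingers": -1}, {"dp": [-0.0131, -0.0092, 0], "twist": [0, 0, 0], "fingers": -1}, {"dp": [-0.0131, -0.0092, 0], "twist": [0, 0, 0], "fingers": -1}, {"dp": [-0.0131, -0.0092, 0], "twist": [0, 0, 0], "fingers": -1}, {"dp": [-0.0131, -0.0092, 0], "twist": [0, 0, 0], "fingers": -1}, {"dp": [0, 0, 0], "twist": [0, 0, 6], "fingers": -1}, {"dp": [0, 0, 0], "twist": [0, 0, 6], "fingers": -1}, {"dp": [0, 0, 0], "twist": [0, 0, 6], "fingers": -1}, {"dp": [0, 0, 0], "twist": [0, 0, 6], "fingers": -1}, {"dp": [0, 0, 0], "twist": [0, 0, 6], "fingers": -1}]}}

```text
clock: 7.1
tool_pos: [434.2, 129.0, 136.2]
tcp_rot: [0.04, 0.705, -0.098, 0.702]
force: [-0.7, -0.0, -2.5]
width: 47.5
```

Request:
{"api": "apply_moves", "payload": {"motion": [{"dp": [0, 0, 0], "twist": [0, 0, 6], "fingers": -1}, {"dp": [0, 0, 0], "twist": [0, 0, 6], "fingers": -1}, {"dp": [0, 0, 0], "twist": [0, 0, 6], "fingers": -1}, {"dp": [0, 0, 0], "twist": [0, 0, 6], "fingers": -1}, {"dp": [0, 0, 0], "twist": [0, 0, 6], "fingers": -1}, {"dp": [0, 0, 0], "twist": [0, 0, 6], "fingers": -1}, {"dp": [0, 0, 0], "twist": [0, 0, 6], "fingers": -1}, {"dp": [0, 0, 0], "twist": [0, 0, 6], "fingers": -1}, {"dp": [0, 0, 0], "twist": [0, 0, 6], "fingers": -1}, {"dp": [0, 0, 0], "twist": [0, 0, 6], "fingers": -1}]}}

```text
clock: 7.93
tool_pos: [434.5, 127.3, 135.1]
tcp_rot: [0.386, 0.591, 0.263, 0.658]
force: [-1.3, 0.4, -1.9]
width: 47.2
```

Run:
```python
from go import *
tool([430,90,72])
a=cam('scene'); cv2.imwrite('pics/g2.png',cv2.resize(a['color'][150:330,250:450],(600,540),interpolation=2))
w=cloud(a)
for r in regions_of('scene','lens'):
    q=w[r['pixels']]; q=q[~np.isnan(q[:,0])]; print(r['confidence'],r['location'],np.percentile(q,[3,50,97],axis=0).round().tolist())
```

```text
pos [434.5 127.3 135.1] rot
 [[ 0.163  0.11   0.98 ]
 [ 0.803  0.563 -0.197]
 [-0.574  0.819  0.003]] j [ 1.12  0.98 -1.26  2.26 -0.14  0.35  0.06] F [-1.3  0.4 -1.9]
tool dp mm [  5.5 -73.2   2.7]
0.88 [358.7, 229.4] [[420.0, 122.0, 91.0], [452.0, 146.0, 145.0], [462.0, 161.0, 164.0]]
0.66 [413.9, 233.7] [[247.0, 193.0, 12.0], [292.0, 226.0, 40.0], [316.0, 254.0, 50.0]]
0.66 [271.4, 331.9] [[694.0, 26.0, 2.0], [743.0, 64.0, 42.0], [772.0, 89.0, 51.0]]
```

View pics/g2.png

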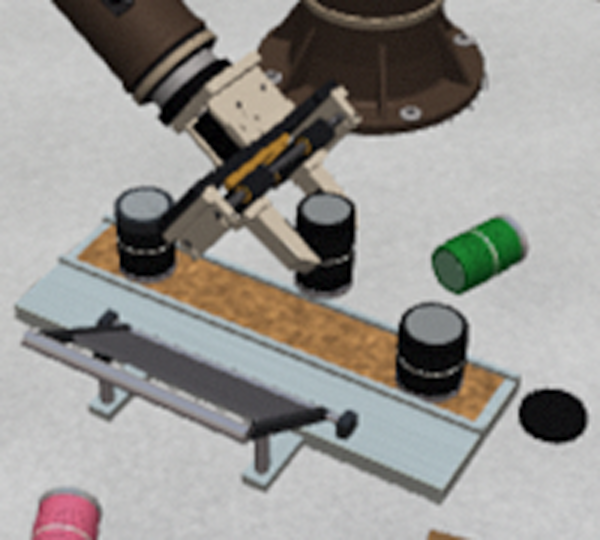

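Run:
```python
from go import *
im=cv2.imread('pics/top0.png'); c=cam('top'); K=np.array(c['intrinsics'])
hsv=cv2.cvtColor(im,cv2.COLOR_BGR2HSV)
m=(hsv[...,0]<25)&(hsv[...,1]>70); m[:230]=0; m[:,:200]=0; m[290:]=0
v,u=np.nonzero(m); d=np.stack([(u-K[0,2])/K[0,0],(v-K[1,2])/K[1,1],np.ones(len(u))],-1)@c['Rm']; o=-c['Rm'].T@c['t']
p=o+d*((20-o[2])/d[:,2])[:,None]
P=[]
for y in list(range(-85,270,8)):
    k=abs(p[:,1]-y)<4
    if k.sum()>3: P.append((y,p[k,0].min(),p[k,0].max()))
P=np.array(P)
from scipy.stats import theilslopes
for i in (1,2):
    s=theilslopes(P[:,i],P[:,0]); print(s[0],s[1]+s[0]*137,s[1]+95*s[0])
print(p[:,1].min(),p[:,1].max())
```

```text
0.09372984031224244 401.7693734207177 397.8327201276035
0.09043971962381114 457.2366491925386 453.43818096833854
-776.2790902269315 291.72797088204146
```

Request:
{"api": "apply_moves", "payload": {"motion": [{"dp": [-0.001, -0.001, -0.007], "twist": [0, 0, 0], "fingers": -1}, {"dp": [0.0057, -0.0082, 0], "twist": [0, 0, 0], "fingers": -1}, {"dp": [0.0057, -0.0082, 0], "twist": [0, 0, 0], "fingers": -1}, {"dp": [0.0057, -0.0082, 0], "twist": [0, 0, 0], "fingers": -1}, {"dp": [0, 0, 0], "twist": [0, 0, 0], "fingers": -1}]}}

```text
clock: 8.5
tool_pos: [426.0, 128.5, 102.3]
tcp_rot: [0.384, 0.594, 0.262, 0.657]
force: [0.0, -0.9, -2.1]
width: 47.8
```

```bash
python3 go.py "[427.5,127.5,68.5]"
```

```text
pos [426.  128.5 102.3] rot
 [[ 0.158  0.113  0.981]
 [ 0.8    0.568 -0.194]
 [-0.579  0.815 -0.   ]] j [ 1.09  1.02 -1.2   2.29 -0.12  0.29  0.09] F [ 0.  -0.9 -2.1]
tool dp mm [ 19.  -28.    1.7]
```

Request:
{"api": "apply_moves", "payload": {"motion": [{"dp": [0.0045, -0.0065, 0.0015], "twist": [0, 0, 0], "fingers": -1}, {"dp": [0.0045, -0.0065, 0], "twist": [0, 0, 0], "fingers": -1}, {"dp": [0.0045, -0.0065, 0], "twist": [0, 0, 0], "fingers": -1}, {"dp": [0.0035, -0.005, 0], "twist": [0, 0, 0], "fingers": -1}, {"dp": [0, 0, 0], "twist": [0, 0, 0], "fingers": -1}, {"dp": [0, 0, 0], "twist": [0, 0, 0], "fingers": -1}]}}

```text
clock: 9.0
tool_pos: [427.5, 128.2, 73.9]
tcp_rot: [0.386, 0.593, 0.262, 0.656]
force: [0.1, 1.0, -1.3]
width: 47.4
```

Request:
{"api": "apply_moves", "payload": {"motion": [{"dp": [0.0009, -0.0012, 0], "twist": [0, 0, 0], "fingers": -1}, {"dp": [0.0009, -0.0012, 0], "twist": [0, 0, 0], "fingers": -1}, {"dp": [0, 0, 0], "twist": [0, 0, 0], "fingers": -1}]}}

```text
clock: 9.25
tool_pos: [427.8, 128.0, 71.1]
tcp_rot: [0.385, 0.593, 0.262, 0.657]
force: [0.2, -0.1, -0.8]
width: 47.3
```

Run:
```python
from go import *
tool([430,90,72])
a=cam('scene'); cv2.imwrite('pics/g3.png',cv2.resize(a['color'][190:310,290:430],(700,600),interpolation=2))
w=cloud(a)
for r in regions_of('scene','lens'):
    q=w[r['pixels']]; q=q[~np.isnan(q[:,0])]; print(r['confidence'],r['location'],np.percentile(q,[3,50,97],axis=0).round().tolist())
```

```text
pos [427.8 128.   71.1] rot
 [[ 0.159  0.113  0.981]
 [ 0.801  0.565 -0.195]
 [-0.577  0.817 -0.   ]] j [ 1.06  1.08 -1.15  2.29 -0.09  0.25  0.12] F [ 0.2 -0.1 -0.8]
tool dp mm [-30.6 -20.5   9.5]
0.74 [361.2, 248.9] [[413.0, 120.0, 26.0], [445.0, 146.0, 83.0], [454.0, 162.0, 101.0]]
0.74 [412.0, 233.7] [[247.0, 194.0, 10.0], [290.0, 227.0, 40.0], [316.0, 254.0, 51.0]]
0.66 [271.2, 332.7] [[699.0, 38.0, 11.0], [746.0, 66.0, 43.0], [772.0, 88.0, 51.0]]
```

View pics/g3.png

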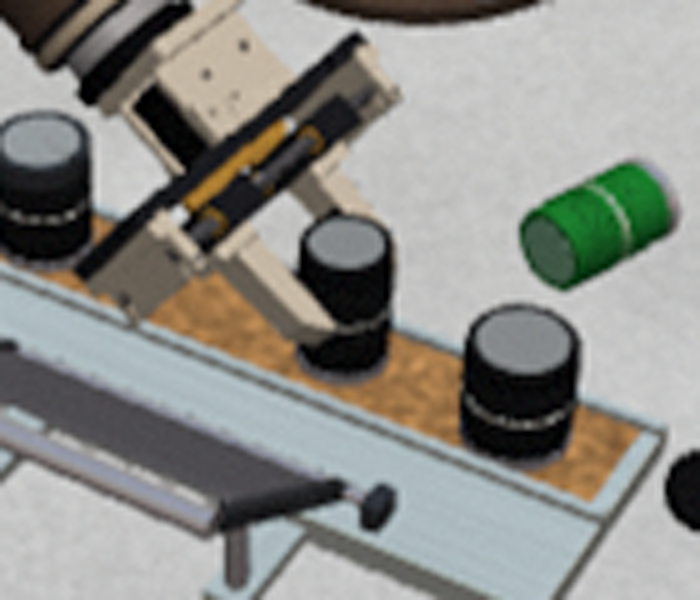

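Request:
{"api": "apply_moves", "payload": {"motion": [{"dp": [0.0006, -0.0008, 0], "twist": [0, 0, 0], "fingers": -1}, {"dp": [0.0006, -0.0008, 0], "twist": [0, 0, 0], "fingers": -1}, {"dp": [0, 0, 0], "twist": [0, 0, 0], "fingers": -1}]}}

```text
clock: 9.6
tool_pos: [427.8, 128.1, 69.0]
tcp_rot: [0.385, 0.593, 0.262, 0.657]
force: [-0.7, -0.2, -0.5]
width: 48.1
```

Request:
{"api": "apply_moves", "payload": {"motion": [{"dp": [0.0006, -0.0008, 0], "twist": [0, 0, 0], "fingers": -1}, {"dp": [0, 0, 0], "twist": [0, 0, 0], "fingers": -1}]}}

```text
clock: 9.77
tool_pos: [427.8, 128.4, 68.7]
tcp_rot: [0.385, 0.593, 0.263, 0.657]
force: [-0.8, -4.1, 7.3]
width: 47.3
```

Request:
{"api": "apply_moves", "payload": {"motion": [{"dp": [0.0006, -0.0008, 0], "twist": [0, 0, 0], "fingers": -1}, {"dp": [0, 0, 0], "twist": [0, 0, 0], "fingers": -1}]}}

```text
clock: 9.93
tool_pos: [427.9, 128.8, 68.6]
tcp_rot: [0.385, 0.592, 0.263, 0.657]
force: [-3.5, -9.7, 17.3]
width: 47.5
```

Request:
{"api": "apply_moves", "payload": {"motion": [{"dp": [-0.0007, 0.001, 0], "twist": [0, 0, 0], "fingers": -1}, {"dp": [0, 0, 0], "twist": [0, 0, 0], "fingers": -1}, {"dp": [0, 0, 0], "twist": [0, 0, 0], "fingers": 0.3}, {"dp": [0, 0, 0], "twist": [0, 0, 0], "fingers": 0.6}, {"dp": [0, 0, 0], "twist": [0, 0, 0], "fingers": 1}, {"dp": [0, 0, 0], "twist": [0, 0, 0], "fingers": 1}, {"dp": [0, 0, 0], "twist": [0, 0, 0], "fingers": 1}, {"dp": [0, 0, 0], "twist": [0, 0, 0], "fingers": 1}, {"dp": [0, 0, 0], "twist": [0, 0, 0], "fingers": 1}]}}

```text
clock: 10.68
tool_pos: [427.7, 128.2, 68.3]
tcp_rot: [0.385, 0.593, 0.262, 0.657]
force: [-0.3, -0.0, -0.2]
width: 89.0
```

Run:
```python
from go import *
tool([427.9,128.8,230])
a=cam('scene'); cv2.imwrite('pics/g4.png',cv2.resize(a['color'][190:310,290:430],(700,600),interpolation=2))
w=cloud(a)
for r in regions_of('scene','lens')[:2]:
    q=w[r['pixels']]; q=q[~np.isnan(q[:,0])]; print(r['confidence'],r['location'],np.percentile(q,[3,50,97],axis=0).round().tolist())
```

```text
pos [427.7 128.2  68.3] rot
 [[ 0.159  0.113  0.981]
 [ 0.801  0.565 -0.195]
 [-0.577  0.817 -0.   ]] j [ 1.06  1.09 -1.14  2.29 -0.09  0.24  0.12] F [-0.3 -0.  -0.2]
tool dp mm [-92.7 132.4  -0. ]
0.9 [411.6, 234.6] [[247.0, 193.0, 11.0], [292.0, 227.0, 40.0], [316.0, 254.0, 51.0]]
0.89 [269.8, 333.9] [[697.0, 36.0, 4.0], [743.0, 66.0, 43.0], [772.0, 89.0, 50.0]]
```

Request:
{"api": "apply_moves", "payload": {"motion": [{"dp": [-0.0058, 0.0082, 0], "twist": [0, 0, 0], "fingers": 1}, {"dp": [-0.0058, 0.0082, 0], "twist": [0, 0, 0], "fingers": 1}, {"dp": [-0.0058, 0.0082, 0], "twist": [0, 0, 0], "fingers": 1}, {"dp": [-0.0058, 0.0082, 0], "twist": [0, 0, 0], "fingers": 1}, {"dp": [-0.0058, 0.0082, 0], "twist": [0, 0, 0], "fingers": 1}, {"dp": [-0.0058, 0.0082, 0], "twist": [0, 0, -6], "fingers": 1}, {"dp": [-0.007, 0.007, 0], "twist": [0, 0, -6], "fingers": 1}, {"dp": [-0.008, 0.006, 0], "twist": [0, 0, -6], "fingers": 1}, {"dp": [-0.008, 0.006, 0], "twist": [0, 0, -6], "fingers": 1}, {"dp": [-0.01, 0.005, 0], "twist": [0, 0, -6], "fingers": 1}]}}

```text
clock: 11.62
tool_pos: [427.1, 125.5, 170.6]
tcp_rot: [0.221, 0.671, 0.085, 0.703]
force: [0.5, -0.0, -1.7]
width: 91.9
```

Request:
{"api": "apply_moves", "payload": {"motion": [{"dp": [-0.015, 0.005, 0], "twist": [0, 0, -6], "fingers": 1}, {"dp": [-0.015, 0.004, 0], "twist": [0, 0, -6], "fingers": 1}, {"dp": [-0.015, 0.003, 0], "twist": [0, 0, -6], "fingers": 1}, {"dp": [-0.015, 0.0, 0], "twist": [0, 0, -6], "fingers": 1}, {"dp": [-0.015, 0.0, 0], "twist": [0, 0, -1], "fingers": 1}, {"dp": [0, 0.0, 0.03], "twist": [0, 0, 0], "fingers": 0.2}, {"dp": [0, 0.0, 0.03], "twist": [0, 0, 0], "fingers": -0.2}, {"dp": [0, 0.0, 0.03], "twist": [0, 0, 0], "fingers": -0.3}, {"dp": [0, 0.0, 0.03], "twist": [0, 0, 0], "fingers": -0.3}, {"dp": [0, 0.0, 0], "twist": [0, 0, 0], "fingers": -0.3}]}}

```text
clock: 12.45
tool_pos: [547.9, 94.3, 244.9]
tcp_rot: [0.073, 0.703, -0.068, 0.704]
force: [-0.3, 0.3, 0.2]
width: 62.9
```

Run:
```python
from go import *
tool([627,78,200])
n=[]
for nm in ('scene','top'):
    a=cam(nm); w=cloud(a)
    n.append(a['color'][190:340,260:440] if nm=='scene' else a['color'][140:300,190:370])
    for l in ('lens','neighbour_l'):
      for r in regions_of(nm,l)[:3]:
        q=w[r['pixels']]; q=q[~np.isnan(q[:,0])]; print(nm,l,r['confidence'],r['location'],np.percentile(q,[3,50,97],axis=0).round().tolist())
cv2.imwrite('pics/g5.png',np.hstack([cv2.resize(x,(400,340),interpolation=2) for x in n]))
# rail fit from top + scene depth
    # shade: points in rack frame
Y=np.array([.0913,.9958,0]);X=np.array([.9958,-.0913,0]);O=np.array([424.5,96,0])
for nm in ('scene','top'):
    a=cam(nm); w=cloud(a); p=(w-O); x=p@X;y=p@Y;z=p[...,2]
    k=(abs(y)<85)&(z>95)&(z<135)&(x>170)&(x<240); print(nm,'rail',k.sum(),np.percentile(x[k],[2,50,98]).round(1),np.percentile(z[k],[2,50,98]).round(1))
    k=(abs(y)<120)&(z>60)&(z<140)&(x>120)&(x<240); print(' y ext',np.percentile(y[k],[1,99]).round(1))
```

```text
pos [547.9  94.3 244.9] rot
 [[ 0.002  0.199  0.98 ]
 [ 0.007  0.98  -0.199]
 [-1.     0.007  0.001]] j [ 0.26  0.42 -0.72  1.71  0.3   1.12 -0.74] F [-0.3  0.3  0.2]
tool dp mm [45.  -0.6 80.7]
scene lens 0.83 [359.6, 250.0] [[414.0, 120.0, 25.0], [446.0, 144.0, 77.0], [455.0, 162.0, 99.0]]
scene lens 0.63 [411.6, 233.9] [[246.0, 192.0, 7.0], [292.0, 227.0, 40.0], [316.0, 254.0, 50.0]]
scene lens 0.63 [270.8, 331.1] [[697.0, 33.0, 10.0], [745.0, 65.0, 42.0], [772.0, 89.0, 51.0]]
scene neighbour_l 0.7 [392.0, 267.1] [[420.0, 214.0, 23.0], [460.0, 242.0, 72.0], [472.0, 265.0, 85.0]]
scene neighbour_l 0.67 [296.3, 231.2] [[412.0, -64.0, 24.0], [434.0, -36.0, 65.0], [442.0, -18.0, 93.0]]
top lens 0.86 [267.4, 258.8] [[405.0, 116.0, 29.0], [425.0, 136.0, 96.0], [449.0, 158.0, 99.0]]
top lens 0.74 [230.6, 321.5] [[239.0, 192.0, 28.0], [274.0, 219.0, 45.0], [310.0, 247.0, 52.0]]
top lens 0.17 [524.9, 250.6] [[406.0, -476.0, 6.0], [433.0, -441.0, 122.0], [464.0, -425.0, 191.0]]
top neighbour_l 0.85 [224.6, 247.3] [[415.0, 211.0, 30.0], [438.0, 234.0, 82.0], [463.0, 261.0, 86.0]]
top neighbo
[... 157 characters left out ...]
02.2   96.2]Traceback (most recent call last):
  File "<stdin>", line 16, in <module>
    return _quantile_unchecked(
        a, q, axis, out, overwrite_input, method, keepdims, weights)
    return _ureduce(a,
                    func=_quantile_ureduce_func,
    ...<5 lines>...
                    overwrite_input=overwrite_input,
                    method=method)
    r = func(a, **kwargs)
    result = _quantile(arr,
                       quantiles=q,
    ...<2 lines>...
                       out=out,
                       weights=wgt)
    slices_having_nans = np.isnan(arr[-1, ...])
                                  ~~~^^^^^^^^^
IndexError: index -1 is out of bounds for axis 0 with size 0
```

View pics/g5.png

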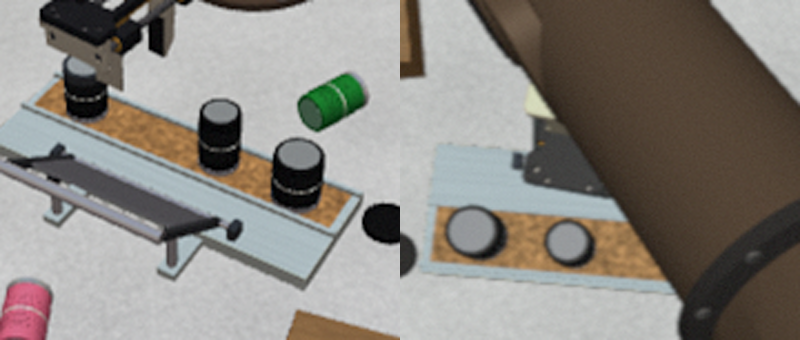

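Request:
{"api": "apply_moves", "payload": {"motion": [{"dp": [0, -0.0005, 0.0185], "twist": [0, 0, 0], "fingers": -0.3}, {"dp": [0, -0.0005, 0.0185], "twist": [0, 0, 0], "fingers": -0.3}, {"dp": [0, -0.0005, 0.0185], "twist": [0, 0, 0], "fingers": -0.3}, {"dp": [0, -0.0005, 0.0185], "twist": [0, 0, 0], "fingers": -0.3}, {"dp": [0, -0.0005, 0.0185], "twist": [0, 0, 0], "fingers": -0.3}, {"dp": [0.02, 0, 0], "twist": [-6.2, 0, 0], "fingers": -0.3}, {"dp": [0.025, 0, 0], "twist": [0, 0, 0], "fingers": -0.3}, {"dp": [0, 0, 0], "twist": [0, 0, 0], "fingers": -0.3}]}}

```text
clock: 13.52
tool_pos: [631.8, 74.9, 195.3]
tcp_rot: [0.033, 0.709, -0.029, 0.704]
force: [-1.1, -1.3, -1.2]
width: 31.8
```

Run:
```python
from go import *
s=ctrl.sense(); print(s['width']); tool([638.3,73.5,122],s)
a=cam('scene'); w=cloud(a)
cv2.imwrite('pics/g6.png',cv2.resize(a['color'][190:340,210:410],(800,600),interpolation=2))
# fingertip cloud check
k=(w[...,2]>165)&(w[...,2]<210)&(abs(w[...,0]-638)<80)&(abs(w[...,1]-73)<60); q=w[k]; print(k.sum(),np.percentile(q,[2,50,98],axis=0).round(1) if k.sum() else 0)
Y=np.array([.0913,.9958,0]);X=np.array([.9958,-.0913,0]);O=np.array([426.3,93,0])
p=(w-O); x=p@X;y=p@Y;z=p[...,2]
k=(abs(y)<85)&(z>95)&(z<135)&(x>190)&(x<240); print('rail',k.sum(),np.percentile(x[k],[2,50,98]).round(1),np.percentile(z[k],[2,50,98]).round(1))
```

```text
31.783466282400216
pos [631.8  74.9 195.3] rot
 [[-0.006  0.087  0.996]
 [ 0.005  0.996 -0.087]
 [-1.     0.004 -0.007]] j [ 0.24  0.6  -0.68  1.56  0.39  1.13 -0.62] F [-1.1 -1.3 -1.2]
tool dp mm [73.2 -1.2  7.1]
175 [[600.2  71.7 175.3]
 [616.3  84.1 192.9]
 [666.5  89.4 209.3]]
rail 432 [209.9 217.6 222.5] [113.4 121.9 126.1]
```

View pics/g6.png

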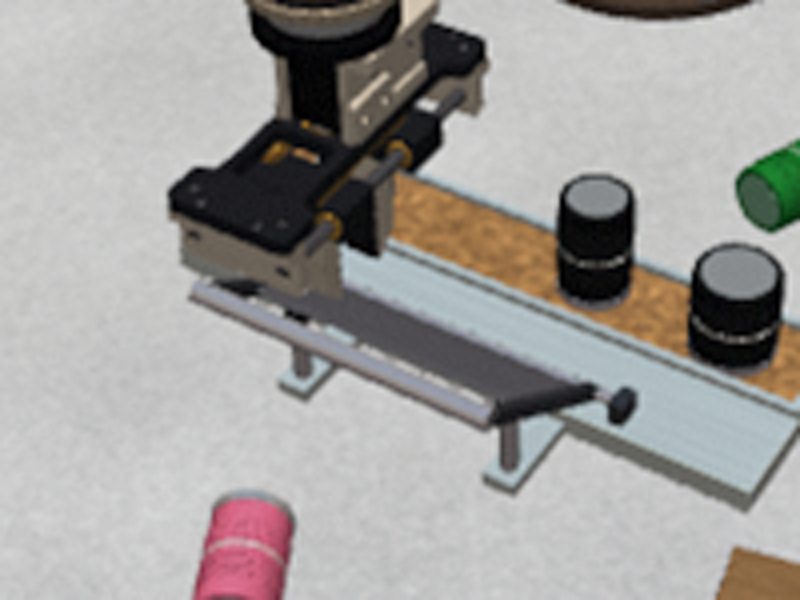

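Request:
{"api": "apply_moves", "payload": {"motion": [{"dp": [0, -0.001, 0.007], "twist": [0, 0, 0], "fingers": -0.3}, {"dp": [0.015, 0, 0], "twist": [0, 0, 0], "fingers": -0.3}, {"dp": [0.015, 0, 0], "twist": [0, 0, 0], "fingers": -0.3}, {"dp": [0.012, 0, 0], "twist": [0, 0, 0], "fingers": -0.3}, {"dp": [0.01, 0, 0], "twist": [0, 0, 0], "fingers": -0.3}, {"dp": [0, 0, 0], "twist": [0, 0, 0], "fingers": -0.3}]}}

```text
clock: 14.07
tool_pos: [640.4, 74.3, 146.3]
tcp_rot: [0.033, 0.707, -0.029, 0.706]
force: [-0.6, -0.6, -0.1]
width: 32.0
```

Request:
{"api": "apply_moves", "payload": {"motion": [{"dp": [0.006, 0, 0], "twist": [0, 0, 0], "fingers": -0.3}, {"dp": [0.006, 0, 0], "twist": [0, 0, 0], "fingers": -0.3}, {"dp": [0.004, 0, 0], "twist": [0, 0, 0], "fingers": -0.3}, {"dp": [0.003, 0, 0], "twist": [0, 0, 0], "fingers": -0.3}, {"dp": [0, 0, 0], "twist": [0, 0, 0], "fingers": -0.3}]}}

```text
clock: 14.48
tool_pos: [640.7, 74.6, 128.0]
tcp_rot: [0.033, 0.707, -0.029, 0.706]
force: [0.1, -0.0, -0.1]
width: 32.5
```

Request:
{"api": "apply_moves", "payload": {"force": 15, "motion": [{"dp": [0.003, 0, -0.002], "twist": [0, 0, 0], "fingers": -0.3}, {"dp": [0.003, 0, 0], "twist": [0, 0, 0], "fingers": -0.3}, {"dp": [0, 0, 0], "twist": [0, 0, 0], "fingers": -1}, {"dp": [0, 0, 0], "twist": [0, 0, 0], "fingers": -1}, {"dp": [0, 0, 0], "twist": [0, 0, 0], "fingers": -1}, {"dp": [0, 0, 0], "twist": [0, 0, 0], "fingers": -1}, {"dp": [0, 0, 0], "twist": [0, 0, 0], "fingers": -1}, {"dp": [0, 0, 0], "twist": [0, 0, 0], "fingers": -1}]}}

```text
clock: 15.15
tool_pos: [639.6, 74.9, 122.9]
tcp_rot: [0.033, 0.706, -0.029, 0.707]
force: [2.2, 0.3, -0.2]
width: 13.7
```

Run:
```python
from go import *
s=ctrl.sense(); print(s['width']); tool([516,85,186],s)
p0=np.array(s['tool_pos']); X=np.array([.9958,-.0913,0])
g=p0@X; print('grip world x-along',p0, 'rail rackx0=212.9')
# arc increments about hinge from lean .96 to 0, in (back along -X, up)
a=np.linspace(.96,0,21); print(np.c_[150*np.diff(np.sin(a)),150*np.diff(np.cos(a))].round(1).tolist())
```

```text
13.698640111961192
pos [639.6  74.9 122.9] rot
 [[ 0.002  0.088  0.996]
 [ 0.006  0.996 -0.088]
 [-1.     0.006  0.001]] j [ 0.21  0.67 -0.64  1.62  0.46  1.   -0.66] F [ 2.2  0.3 -0.2]
tool dp mm [ -63.2   -0.4 -124. ]
grip world x-along [639.62639381  74.93134223 122.89685219] rail rackx0=212.9
[[-4.3, 5.8], [-4.5, 5.6], [-4.8, 5.4], [-5.1, 5.1], [-5.3, 4.9], [-5.5, 4.6], [-5.7, 4.3], [-5.9, 4.1], [-6.1, 3.8], [-6.3, 3.5], [-6.5, 3.2], [-6.6, 2.9], [-6.7, 2.5], [-6.9, 2.2], [-6.9, 1.9], [-7.0, 1.5], [-7.1, 1.2], [-7.1, 0.9], [-7.2, 0.5], [-7.2, 0.2]]
```

Request:
{"api": "apply_moves", "payload": {"motion": [{"dp": [-0.0058, 0, -0.0043], "twist": [0, 0, 0], "fingers": -1}, {"dp": [-0.0056, 0, -0.0045], "twist": [0, 0, 0], "fingers": -1}, {"dp": [-0.0054, 0, -0.0048], "twist": [0, 0, 0], "fingers": -1}, {"dp": [-0.0051, 0, -0.0051], "twist": [0, 0, 0], "fingers": -1}, {"dp": [0, 0, 0], "twist": [0, 0, 0], "fingers": -1}]}}

```text
clock: 15.57
tool_pos: [620.5, 76.7, 146.3]
tcp_rot: [0.033, 0.706, -0.029, 0.707]
force: [5.1, -0.3, 2.7]
width: 13.7
```

Request:
{"api": "apply_moves", "payload": {"motion": [{"dp": [-0.0049, 0, -0.0053], "twist": [0, 0, 0], "fingers": -1}, {"dp": [-0.0046, 0, -0.0055], "twist": [0, 0, 0], "fingers": -1}, {"dp": [-0.0043, 0, -0.0057], "twist": [0, 0, 0], "fingers": -1}, {"dp": [-0.0041, 0, -0.0059], "twist": [0, 0, 0], "fingers": -1}, {"dp": [-0.0038, 0, -0.0061], "twist": [0, 0, 0], "fingers": -1}, {"dp": [-0.0035, 0, -0.0063], "twist": [0, 0, 0], "fingers": -1}, {"dp": [0, 0, 0], "twist": [0, 0, 0], "fingers": -1}]}}

```text
clock: 16.15
tool_pos: [585.9, 80.0, 171.3]
tcp_rot: [0.033, 0.705, -0.028, 0.707]
force: [5.1, 1.0, 5.0]
width: 13.4
```

Request:
{"api": "apply_moves", "payload": {"motion": [{"dp": [-0.0032, 0, -0.0065], "twist": [0, 0, 0], "fingers": -1}, {"dp": [-0.0029, 0, -0.0066], "twist": [0, 0, 0], "fingers": -1}, {"dp": [-0.0025, 0, -0.0067], "twist": [0, 0, 0], "fingers": -1}, {"dp": [-0.0022, 0, -0.0069], "twist": [0, 0, 0], "fingers": -1}, {"dp": [-0.0019, 0, -0.0069], "twist": [0, 0, 0], "fingers": -1}, {"dp": [-0.0015, 0, -0.007], "twist": [0, 0, 0], "fingers": -1}, {"dp": [0, 0, 0], "twist": [0, 0, 0], "fingers": -1}, {"dp": [0, 0, 0], "twist": [0, 0, 0], "fingers": -1}]}}

```text
clock: 16.82
tool_pos: [544.3, 83.6, 183.8]
tcp_rot: [0.033, 0.707, -0.028, 0.706]
force: [0.8, 6.1, 2.7]
width: 13.2
```

```bash
cat > sh.py <<'E'
from go import *
s=ctrl.sense(); print(s['width'],s['force']); tool([516,85,186],s)
Y=np.array([.0913,.9958,0]);X=np.array([.9958,-.0913,0]);O=np.array([426.3,93,0])
a=cam('scene'); w=cloud(a); p=w-O; x=p@X;y=p@Y;z=p[...,2]
k=(abs(abs(y)-70)<18)&(z>60)&(z<215)&(x>60)&(x<240); q=np.c_[x[k],z[k]]
print(k.sum()); 
for zz in range(60,210,15):
    m=abs(q[:,1]-zz)<7.5; print(zz,m.sum(),np.percentile(q[m,0],[10,50,90]).round(1) if m.sum() else '')
cv2.imwrite('pics/sh%d.png'%(s['clock']*100),cv2.resize(a['color'][150:330,230:430],(600,540),interpolation=2))
E
python3 sh.py
```

```text
13.226799804569598 [0.84380956 6.14568477 2.73132774]
pos [544.3  83.6 183.8] rot
 [[-0.001  0.086  0.996]
 [ 0.007  0.996 -0.086]
 [-1.     0.007 -0.001]] j [ 0.28  0.48 -0.72  1.79  0.36  1.   -0.67] F [0.8 6.1 2.7]
tool dp mm [ -2.1  -1.  -28.3]
615
60 102 [ 98.7 146.9 159.6]
75 103 [ 99.4 101.1 104. ]
90 94 [102.1 103.7 105.4]
105 95 [104.6 106.7 108.2]
120 123 [106.4 108.8 111.1]
135 1 [110.5 110.5 110.5]
150 0 
165 0 
180 95 [116.3 122.6 125.2]
195 2 [120.3 121.8 123.3]
```

Request:
{"api": "apply_moves", "payload": {"motion": [{"dp": [-0.0006, 0, -0.0034], "twist": [0, 0, 0], "fingers": -1}, {"dp": [-0.0006, 0, -0.0034], "twist": [0, 0, 0], "fingers": -1}, {"dp": [-0.0005, 0, -0.0034], "twist": [0, 0, 0], "fingers": -1}, {"dp": [-0.0004, 0, -0.0034], "twist": [0, 0, 0], "fingers": -1}, {"dp": [-0.0003, 0, -0.0034], "twist": [0, 0, 0], "fingers": -1}, {"dp": [-0.0002, 0, -0.0034], "twist": [0, 0, 0], "fingers": -1}, {"dp": [0, 0, -0.0034], "twist": [0, 0, 0], "fingers": -1}, {"dp": [0, 0, 0], "twist": [0, 0, 0], "fingers": -1}, {"dp": [0, 0, 0], "twist": [0, 0, 0], "fingers": -1}, {"dp": [0, 0, 0], "twist": [0, 0, 0], "fingers": -1}]}}

```text
clock: 17.7
tool_pos: [520.9, 85.4, 186.1]
tcp_rot: [0.033, 0.707, -0.028, 0.706]
force: [0.7, 4.4, 0.2]
width: 13.5
```

```bash
python3 sh.py; ls pics
```

```text
13.450145375788074 [0.67031954 4.40252638 0.23812322]
pos [520.9  85.4 186.1] rot
 [[-0.001  0.087  0.996]
 [ 0.007  0.996 -0.087]
 [-1.     0.007 -0.002]] j [ 0.29  0.45 -0.74  1.84  0.35  0.98 -0.68] F [0.7 4.4 0.2]
tool dp mm [ 0.1 -0.9 -4.8]
696
60 113 [ 92.9 145.3 159.3]
75 118 [92.  94.1 97. ]
90 106 [92.5 94.8 96.7]
105 124 [92.9 94.8 96.9]
120 140 [91.5 94.8 97.2]
135 4 [94.2 95.3 96.6]
150 0 
165 0 
180 73 [ 93.7  99.6 102.6]
195 18 [93.7 96.8 99.5]
g1.png
g2.png
g3.png
g4.png
g5.png
g6.png
scc.png
scene0.png
sh1681.png
sh1770.png
top0.png
topc.png
```

Request:
{"api": "apply_moves", "payload": {"motion": [{"dp": [0, 0, -0.001], "twist": [0, 0, 0], "fingers": -1}, {"dp": [0, 0, -0.001], "twist": [0, 0, 0], "fingers": -1}, {"dp": [0, 0, 0], "twist": [0, 0, 0], "fingers": -1}, {"dp": [0, 0, 0], "twist": [0, 0, 0], "fingers": -1}, {"dp": [0, 0, 0], "twist": [0, 0, 0], "fingers": -1}, {"dp": [0, 0, 0], "twist": [0, 0, 0], "fingers": -1}, {"dp": [0, 0, 0], "twist": [0, 0, 0], "fingers": -1}, {"dp": [0, 0, 0], "twist": [0, 0, 0], "fingers": -1}]}}

```text
clock: 18.42
tool_pos: [519.1, 85.6, 186.2]
tcp_rot: [0.033, 0.707, -0.028, 0.706]
force: [1.5, 5.8, 1.1]
width: 13.3
```

```bash
python3 sh.py; cp pics/sh18*.png pics/fin.png; python3 -c "
from h import *
c=cam('scene');w=cloud(c)
for l in('lens','neighbour_r'):
  for r in regions_of('scene',l)[:3]:
    q=w[r['pixels']]; q=q[~np.isnan(q[:,0])]; print(l,r['confidence'],np.percentile(q,[3,50,97],axis=0).round().tolist())
print(ctrl.sense()['qvel'])"
```

```text
13.284124985705564 [1.49150533 5.84677056 1.05739648]
pos [519.1  85.6 186.2] rot
 [[-0.001  0.087  0.996]
 [ 0.007  0.996 -0.087]
 [-1.     0.007 -0.001]] j [ 0.29  0.44 -0.74  1.85  0.35  0.98 -0.68] F [1.5 5.8 1.1]
tool dp mm [ 0.2 -0.8 -3.1]
706
60 115 [ 92.6 143.7 158.4]
75 125 [91.9 93.8 96.9]
90 117 [92.1 93.9 95.7]
105 107 [91.9 93.9 95.8]
120 141 [90.4 93.7 96. ]
135 7 [92.1 93.4 97. ]
150 0 
165 0 
180 72 [ 92.6  97.8 100.3]
195 22 [92.2 94.6 99.2]
lens 0.95 [[251.0, 194.0, 16.0], [292.0, 227.0, 40.0], [315.0, 254.0, 51.0]]
lens 0.9 [[686.0, 20.0, 0.0], [742.0, 65.0, 41.0], [772.0, 89.0, 51.0]]
lens 0.72 [[351.0, 121.0, 2.0], [442.0, 154.0, 80.0], [527.0, 183.0, 169.0]]
neighbour_r 0.84 [[414.0, 205.0, 20.0], [459.0, 242.0, 71.0], [472.0, 265.0, 85.0]]
[ 4.91185248e-05 -3.67348867e-04 -4.11281340e-04 -9.79222728e-04
  8.82350471e-04 -5.51597254e-04  1.02060404e-03]
```

View pics/fin.png

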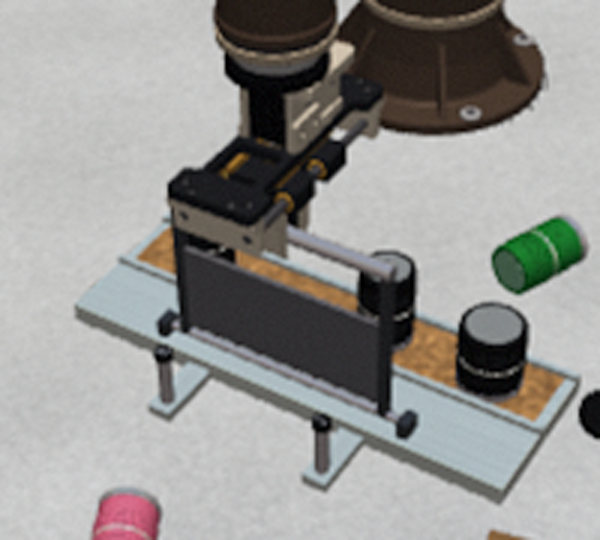

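```bash
python3 -c "
from bench import ticket
print(ticket.close_job())"
```

```text
the job is handed in; nothing more can be done
None
```

The fallen black lens is standing on its mount in the lane again and let go. The shade is held by its rail at the balance point, and I handed the job in at about 18.5 s. No verdict came back.

**Lens:** After I let go, both cameras showed it upright, with its top at about 99 mm; the expected height is 95 mm and the depth readings run about 4 mm high. It stands near the lane's centre line, about 42 mm from the rack's middle towards +y. In the last picture it is partly behind the shade but still upright.

**Shade:** The last depth check shows the panel upright to about 0.01 rad. The position of the gripper against my estimate of the hinge suggested it was still about 0.02 rad short. The two disagree slightly, but both are within the 0.08 rad allowed. The grip was set to 15 N with the rail between the fingers (13.3 mm opening), and the arm was still.

**Other things:**
- The +y neighbour measured upright and unmoved.
- The -y neighbour was mostly hidden by the gripper in the last picture. It looked upright in the earlier ones, and the arm met no unexpected force.
- I did not re-measure the other things on the table at the end, and the arm did not go near them at their height.

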